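# Hang the hook-on bin behind the lip of the bench rail

### The job

Hang the hook-on steel bin on the bench rail: carry its hook over the rail's front lip and lower it until the tongue is down in the channel behind the lip and the bin hangs fully home, upright and square to the rail, then let go of it. Lower it in the grip rather than dropping it, and leave the similar open rack with the round holes standing where it is.

Things in the scene. Friction and masses are not known exactly. Their poses are not given: they have to be found in the camera images.
- hook_bin: Part to hang: loose sheet-steel bin, 0.25-0.5 kg, box 62x80x45 mm (x,y,z), solid walls, open top. Origin: centre of underside, z up, hook at +x. Back plate up to z=100, back face x=+31. Lug to grip: block 24 (x) x 16 (y) mm centred at x=+6, y=0, z=102 to 142, nearly above the centre of mass; it stands on a bridge 50 mm wide (y), x=-5 to +51, z=96 to 102 mm.
- bin_hook (a point): Top of the bin hook's mouth, centred, under the bridge: x=+39, z=96 mm in the bin's frame; axes as the bin's. The mouth opens downward between back plate and a tongue 5 mm thick, 50 mm wide, that slopes down and outward from the bridge's +x end to its tip 26 mm lower; gap 16 mm at the top, 32 mm at the tip. Nothing lies beyond x=+29 mm from this point.
- bench_rail: Fixed grey rail, 240 mm long in y. Origin on the bench; z up, -x front, facing the robot. Front plate x=-4 to +4 mm, z=40 to 150; its top edge is the lip. Channel behind: x=+4 to 52, floor z=116, rear wall to z=140. End stops at y=+-116, 8 mm thick, to z=166. Feet 8 mm high from x=-25. Bin fully home: bridge on the lip, axes parallel, bin origin at x=-43 to -35, z=54 mm here.
- hook_rack: Bystander, loose: same steel, hook, lug and 62x80 mm footprint as the bin, lug top also at z=142 mm, but no box walls: a foot plate and an open shelf with three round holes at z=45 mm. Origin: centre of underside, z up, hook at +x. Bin and rack stand side by side, about 16 cm apart, in either order, hooks pointing away from the robot. Leave it standing.

How it is judged:
By the outcome, as a careful person would: the job done as asked, in the order asked, and still so for the second after the job is handed in, with the robot touching nothing.
It also fails if it takes over 40 s, if anything falls off the work surface, if the arm or the gripper's body presses on something with over 40 N, if the wrist force passes 120 N, or if a joint passes its speed limit or range.

### The arm

A 6-joint arm with a two-finger parallel gripper is mounted at the origin on a cart in front of the work surface, level with it; the furniture and walls round the work are solid. World frame = base frame: x ahead of the robot, y to its left, z up, the work surface at z = 0. Lengths are in mm, angles in rad, forces in N, time in s.
With the tool pointing down it reaches from about 275 to 750 mm from the base axis. Payload 10.2 kg.
Tool frame: the origin (TCP) lies at the very end of the fingers, on their centre line; the grasp point (between the pads) lies 19 mm behind it; x points along the fingers, y is the direction in which the jaws open and shut, and the axes are right-handed (so a half turn about x gives the same grasp; the last joint's range is limited). The gripper opens to 85 mm and grips with 20 to 120 N. Pads are 22 mm wide; open, the fingers measure 114 mm over their backs; the gripper's body (76 mm by 85 mm) begins 54 mm behind the grasp point. The pads swing forward as they close: fully open they stand 13 mm farther back than shut.
Start: joints at [0.93, 0.313, 1.498, -0, 1.331, -0.223], TCP at [213.032, 479.842, 231.294] pointing down, gripper open.
Joint ranges: [-2.94, 2.94], [-0.97, 2.17], [0.19, 2.56], [-1.23, 4.37], [0.02, 3.11], [-2.88, 2.88]. Speed limits (rad/s): [2.39, 2.39, 3.01, 3.14, 3.14, 3.14].

### API

Orientations are given as a unit quaternion [w, x, y, z].
In Python, from rig import ctrl, viewer, order gives the robot as it stands. The module is installed in compiled form; this text tells all that it offers.
- The arm moves only by the tool carry_out, never from a script. Its argument "deltas" is a list of rows, each a list of 7 numbers: the gripper command: -1 is fully open, 1 is shut, values between are in proportion, then the shift along the tool's x, y, z in mm, then the turn, a rotation vector about the tool's x, y, z in degrees. A call has exactly 5 rows; each row is the pose to reach, as a shift and turn from the pose commanded when the call began, along the tool's axes at that moment; what a row does not reach only later rows make up. A row lasts 1/8 s, in which the tool goes at most 62.5 mm and 10.7 degrees, less where a joint would pass 70% of its speed; a pose out of reach is approached as far as the arm can. A call with a gripper value outside its range is refused whole. The fingers move at their own pace and stop on an object; "newtons" is the grip in N (left out, the last holds). Time passes only in rows, so rows that repeat a pose let the fingers close, or fill a call up. It gives the time, the measured TCP pose, the force and the opening at its end, in the units of the state.
- ctrl.sense(): the state, without advancing time (a new reading comes with each control period).
- viewer.capture(name): name is "side" or "top" or "wrist"; returns the picture (420x560x3 uint8, red, green, blue); there is no depth.
- viewer.calibration(name): a dict with "fx", "fy", "cx", "cy" (pixels), "k1" (the pictures are not rectified: a ray, as slopes to the right and down, at radius r is drawn at 1 + k1 r^2 times it, then the intrinsics apply), "xyz" and "attitude" of the camera in the world; the wrist camera has in their place "T_tool_cam" (4x4, takes a point from camera to tool coordinates, whose origin is the TCP and whose axes are the tool frame's). Camera axes: x right, y down, z forward; pixel columns grow to the right and rows downward; lengths in mm; the calibration is good to about 2 mm. A picture is of the moment at which its call begins: read the wrist's pose just before it. calibration takes no time and is no camera call.
- order.finish_job(): hands the job in, once; it reports no verdict.
The state is a dict: "time_s": time; "joints": joint angles; "dq": joint speeds; "tau": joint torques, N m; "eef_pos": TCP position; "ee_rot": TCP orientation; "force": force on the tool from outside, world axes, zero at the start; "wrist_torque": the same for the moment, N m; "grip_width": opening from 0.0 (shut) to 1.0 (fully open).
Only numpy, scipy, OpenCV 4.12 (cv2) and the standard library are available. Lean on these libraries where they do the work, as an engineer would, in place of code of your own. Each camera call takes 0.05 s, during which the arm holds its last target. There are 200 camera calls.

## Working session

There is one attempt and no reset: what is moved stays moved. The work goes in short steps, Python scripts to look and compute and a tool call to move; the robot and the scene stay as the last step left them, time stands still between calls to the robot, and variables do not carry over. Pictures are saved under pics/ and viewed, about 8 in all and at most 12, crops included, and the job is handed in when it is done.

Besides the shell and the picture viewer there is one more tool, called as name(argument=value, ...), one argument or row to a line, values as JSON. carry_out: Moves the arm, as the interface text tells. Its arguments: {"type":"object","properties":{"deltas":{"type":"array"},"newtons":{"type":"number"}},"required":["deltas"]}

```bash
mkdir -p pics
cat > h.py <<'E'
import numpy as np, cv2
from scipy.spatial.transform import Rotation as R
from rig import ctrl, viewer, order
def rot(q): return R.from_quat([q[1],q[2],q[3],q[0]]).as_matrix()
def cam(name,s=None):
    c=viewer.calibration(name)
    if name=='wrist':
        T=np.array(c['T_tool_cam']); A=rot(s['ee_rot']); return c,A@T[:3,:3],A@T[:3,3]+np.array(s['eef_pos'])
    a=np.array(c['attitude'],float); M=rot(a) if a.size==4 else a.reshape(3,3)
    return c,M,np.array(c['xyz'],float)
def ray(cm,u,v):
    c,M,p=cm
    K=np.array([[c['fx'],0,c['cx']],[0,c['fy'],c['cy']],[0,0,1.]])
    n=cv2.undistortPoints(np.array([[[u,v]]],float),K,np.array([c['k1'],0,0,0.]))[0,0]
    return p,M@np.array([n[0],n[1],1.])
def plane(cm,u,v,z):
    p,d=ray(cm,u,v); return p+d*(z-p[2])/d[2]
def proj(cm,X):
    c,M,p=cm; q=M.T@(np.array(X,float)-p); a=q[:2]/q[2]; a=a*(1+c['k1']*(a@a))
    return c['fx']*a[0]+c['cx'],c['fy']*a[1]+c['cy']
def save(name,img,tag):
    cv2.imwrite(f'pics/{tag}.png',img[:,:,::-1])
E
python3 - <<'E'
from h import *
s=ctrl.sense(); print(s)
for n in ('side','top','wrist'):
    im=viewer.capture(n); save(n,im,n+'0'); np.save(n+'0.npy',im); print(n,viewer.calibration(n))
E
```

```text
{'time_s': 0.0, 'joints': array([ 9.29633889e-01,  3.13462296e-01,  1.49842806e+00,  2.66540218e-05,
        1.33101167e+00, -2.23407683e-01]), 'dq': array([ 4.76407482e-05, -2.99107569e-04, -4.42002546e-04,  5.10889606e-04,
       -1.02704389e-03,  7.52281537e-04]), 'tau': array([ 9.87504536e-04, -4.12264967e+01, -2.59743404e+01, -1.25649899e-04,
        4.10784371e-03,  2.81094538e-05]), 'eef_pos': array([212.8498102 , 479.63803765, 230.73218689]), 'ee_rot': array([ 0.69153447,  0.14621259,  0.69193898, -0.14704562]), 'force': array([0.64466831, 0.42913409, 0.60342522]), 'wrist_torque': array([ 0.00142199, -0.0359182 ,  0.04564235]), 'grip_width': 1.000264587303233}
side {'fx': 446.7085643078575, 'fy': 446.7085643078575, 'cx': 273.14303198267413, 'cy': 214.51458053792499, 'k1': -0.009763509538798757, 'xyz': array([ 182.15837481, -572.26466651,  531.60459183]), 'attitude': array([-0.47090251,  0.83856844, -0.24345153,  0.12563896])}
top {'fx': 487.53115648709945, 'fy': 487.53115648709945, 'cx': 289.3212286145133, 'cy': 203.1444749047334, 'k1': 0.041875031567317395, 'xyz': array([ 359.65266572,   56.96105211, 1105.78059694]), 'attitude': array([-0.0741499 ,  0.7105632 , -0.69564139,  0.07539752])}
wrist {'fx': 291.3117597502029, 'fy': 291.3117597502029, 'cx': 278.14904970004636, 'cy': 210.26403105421366, 'k1': -0.041814311046189025, 'T_tool_cam': array([[ 1.03335594e-03, -3.22509522e-01,  9.46565655e-01,
        -1.42019111e+02],
       [ 9.99999432e-01,  8.77095464e-05, -1.06180505e-03,
        -6.47346641e-01],
       [ 2.59419396e-04,  9.46566215e-01,  3.22509430e-01,
        -8.25953743e+01],
       [ 0.00000000e+00,  0.00000000e+00,  0.00000000e+00,
         1.00000000e+00]])}
```

View pics/top0.png

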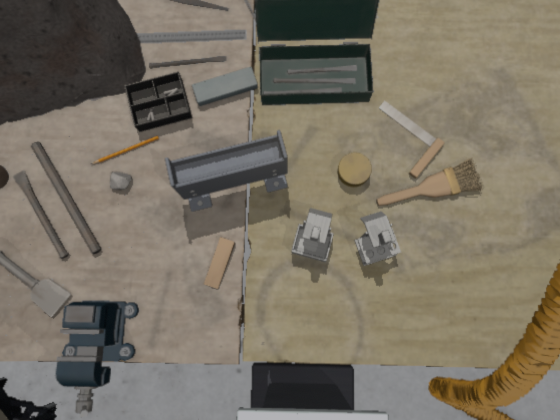

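View pics/side0.png

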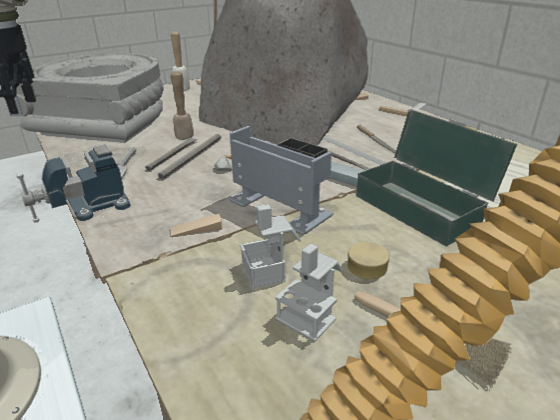

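The top view has the rail at about (228,168), the bin at (314,237) and the holed rack at (378,240). The side view agrees: the bin is farther away at (263,258), the rack nearer at (307,295).

Run:
```python
from h import *
im=np.load('top0.npy'); c=im[125:275,160:400]; c=cv2.resize(c,None,fx=3.33,fy=3.33,interpolation=cv2.INTER_CUBIC); 
save('',c,'topcrop')
im=np.load('side0.npy'); c=im[115:345,225:345]; c=im[120:290,220:345]; c=cv2.resize(c,None,fx=3.5,fy=3.5,interpolation=cv2.INTER_CUBIC); save('',c,'sidecrop')
cm=cam('top')
for n,u,v,z in [('bin lug',316,233,142),('rack lug',381,236,142),('rail L end lip',170,190,150),('rail R',285,167,150)]: print(n,plane(cm,u,v,z).round(1))
```

```text
bin lug [507.2   2.9 142. ]
rack lug [ 504.  -126.5  142. ]
rail L end lip [587.1 297.8 150. ]
rail R [640.4  67.8 150. ]
```

View pics/topcrop.png

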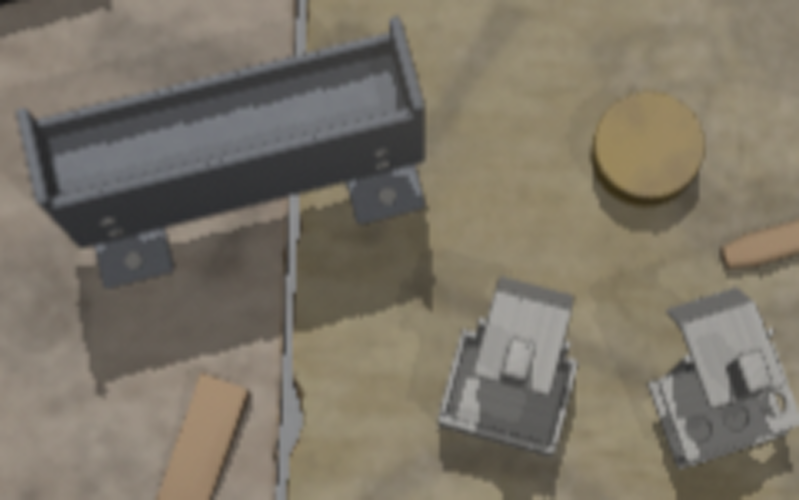

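View pics/sidecrop.png

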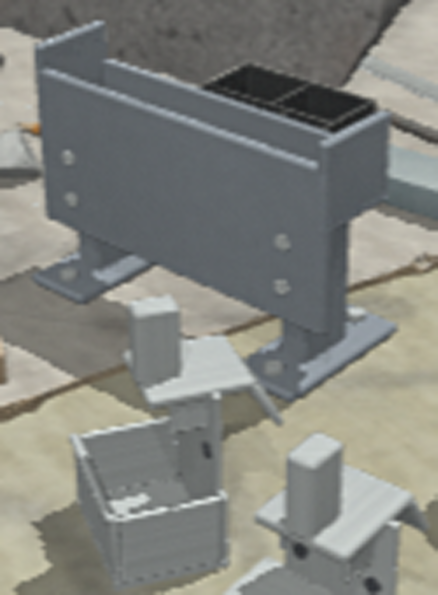

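Crops: bin bridge corners at crop (475,375), (548,393), (570,307) and (497,289), lug top about (519,357). The rail lip runs from about (50,203) to (418,120).

Run:
```python
from h import *
cm=cam('top')
f=lambda u,v,z: plane(cm,160+(u+.5)/3.33-.5,125+(v+.5)/3.33-.5,z)
def rect(P,loc):
    P=np.array(P)[:,:2]; L=np.array(loc,float)
    A=L-L.mean(0);B=P-P.mean(0); th=np.arctan2((A[:,0]*B[:,1]-A[:,1]*B[:,0]).sum(),(A*B).sum())
    M=np.array([[np.cos(th),-np.sin(th)],[np.sin(th),np.cos(th)]])
    o=P.mean(0)-M@L.mean(0); print('origin',o.round(1),'yaw',np.degrees(th).round(1),'res',(P-(L@M.T+o)).round(1).tolist())
rect([f(475,375,102),f(548,393,102),f(570,307,102),f(497,289,102)],[(-5,25),(-5,-25),(51,-25),(51,25)])
rect([f(441,422,45),f(553,452,45),f(577,362,45)],[(-31,40),(-31,-40),(31,-40)])
print('lug top',f(519,357,142).round(1))
print('rail: lip L,R',f(50,205,150).round(1),f(418,122,150).round(1))
L=[f(35,209,166),f(18,115,166),f(418,105,166),f(396,18,166)]
print('stops tops',[x.round(1).tolist() for x in L])
a=f(50,205,150);b=f(418,122,150);print(np.linalg.norm(a-b),np.degrees(np.arctan2(-(a-b)[0],(a-b)[1])))
```

```text
origin [503.6   4.9] yaw -13.3 res [[-0.7, -1.4], [0.5, 1.8], [0.6, 1.1], [-0.3, -1.5]]
origin [501.5   5.7] yaw -13.4 res [[-0.1, -2.6], [0.5, 1.9], [-0.3, 0.7]]
lug top [509.5   3.9 142. ]
rail: lip L,R [595.1 289.  150. ] [652.5  67.7 150. ]
stops tops [[588.5, 293.8, 166.0], [646.5, 308.1, 166.0], [658.3, 67.8, 166.0], [713.5, 82.5, 166.0]]
228.58569016954726 14.53522283058198
```

```bash
cat >> h.py <<'E'
def go(target,yaw):
    """shift in tool axes and turn (deg about tool axes) to bring TCP to target, tool pointing down, tool y at yaw (mod 180)"""
    s=ctrl.sense(); A=rot(s['ee_rot']); p=np.array(s['eef_pos'])
    cy=np.degrees(np.arctan2(A[1,1],A[0,1])); d=(yaw-cy+90)%180-90; y=np.radians(cy+d)
    Y=np.array([np.cos(y),np.sin(y),0]); X=np.array([0,0,-1.]); T=np.c_[X,Y,np.cross(X,Y)]
    rv=np.degrees(R.from_matrix(A.T@T).as_rotvec())
    print('pos',p.round(1),'tool y yaw',cy.round(1),'tool axes z',A[:,2].round(2),'force',s['force'].round(1),'w',round(s['grip_width'],3),'t',round(s['time_s'],2))
    print('shift',(A.T@(np.array(target)-p)).round(1),'turn',rv.round(1))
E
python3 -c "
from h import *
go([440,20,300],90-13.3)"
```

```text
pos [212.9 479.7 230.9] tool y yaw 66.1 tool axes z [ 0.91 -0.41 -0.  ] force [-1.1 -0.4 -0.3] w 0.998 t 0.15
shift [ -68.9 -328.1  394.1] turn [-10.6  -0.    0.1]
```

```bash
python3 -c "
from h import *
go([480,10,270],90-13.3)"
```

```text
pos [212.9 479.7 230.9] tool y yaw 66.1 tool axes z [ 0.91 -0.41 -0.  ] force [-1.1 -0.4 -0.3] w 0.998 t 0.15
shift [ -38.9 -320.9  434.7] turn [-10.6  -0.    0.1]
```

carry_out(
  deltas=[
    [-1,-8,-36,48,-2,0,0],
    [-1,-16,-72,96,-4,0,0],
    [-1,-24,-107,145,-6,0,0],
    [-1,-32,-143,193,-8,0,0],
    [-1,-39,-178,241,-10.6,0,0],
  ],
)

```text
time_s: 0.78
eef_pos: [361.6, 217.6, 270.6]
ee_rot: [0.702, 0.082, 0.702, -0.082]
force: [1.0, 1.2, -0.2]
grip_width: 1.005
```

```bash
python3 -c "
from h import *
go([480,10,270],90-13.3)"
```

```text
pos [361.6 217.6 270.6] tool y yaw 76.8 tool axes z [ 0.97 -0.23  0.  ] force [ 1.   1.2 -0.2] w 1.005 t 0.78
shift [   0.6 -174.9  162.8] turn [ 0.1  0.  -0. ]
```

carry_out(
  deltas=[
    [-1,0,-44,41,0,0,0],
    [-1,0,-88,82,0,0,0],
    [-1,0,-132,123,0,0,0],
    [-1,0,-175,163,0,0,0],
    [-1,0,-175,163,0,0,0],
  ],
)

```text
time_s: 1.4
eef_pos: [480.3, 8.6, 269.5]
ee_rot: [0.702, 0.084, 0.703, -0.084]
force: [-0.6, 0.9, 0.1]
grip_width: 1.001
```

Run:
```python
from h import *
s=ctrl.sense(); im=viewer.capture('wrist'); np.save('w1.npy',im); cm=cam('wrist',s)
import pickle; pickle.dump((s,cm),open('w1.pkl','wb'))
print(s['eef_pos'])
c=np.cos(np.radians(-13.3));q=np.sin(np.radians(-13.3))
for n,l in dict(lug=(6,0,142),lA=(-6,8,142),lB=(18,-8,142),fl=(-5,25,102),fr=(-5,-25,102),br=(51,-25,102),bl=(51,25,102),boxfl=(-31,40,45),boxfr=(-31,-40,45)).items():
    X=(503+c*l[0]-q*l[1],5.2+q*l[0]+c*l[1],l[2]); print(n,np.round(proj(cm,X),1))
save('',cv2.resize(im,None,fx=1.42,fy=1.42,interpolation=cv2.INTER_CUBIC),'w1')
```

```text
[480.2505685    8.57971684 269.47348319]
lug [281.3 229.2]
lA [289.4 217.9]
lB [273.5 240.2]
fl [303.4 206.3]
fr [258.6 206.5]
br [259.9 251.7]
bl [302.3 251.5]
boxfl [312.  173.1]
boxfr [249.2 173.4]
```

View pics/w1.png

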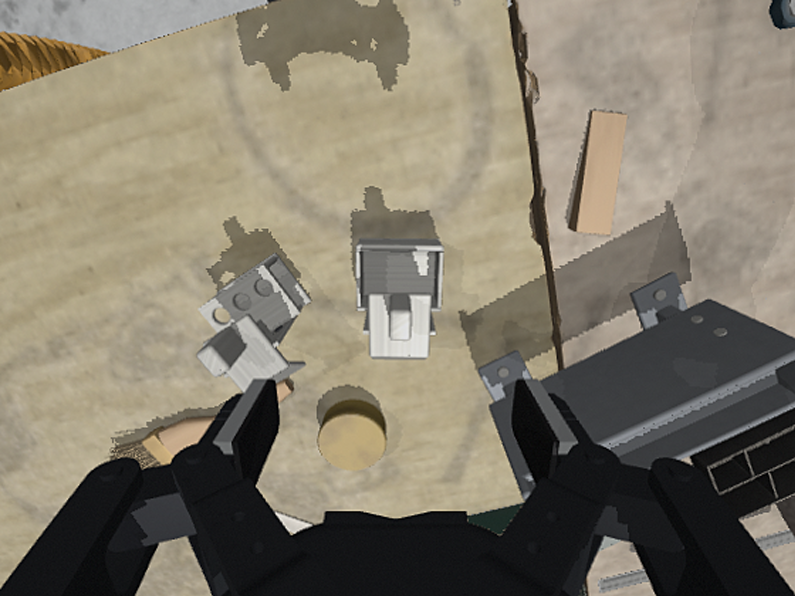

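Wrist view: bin bridge at pixels (260–303, 206–252) and lug top at (282,229), within 2 px of where my estimate projects. The grasp pose is confirmed, so I'll go down on it.

```bash
python3 -c "
from h import *
go([508.8,3.8,108],90-13.3)"
```

```text
pos [479.5  10.4 269.7] tool y yaw 76.5 tool axes z [ 0.97 -0.23 -0.  ] force [-0.3  0.5 -0.5] w 1.001 t 1.45
shift [161.6   0.4  30.3] turn [-0.2 -0.1 -0. ]
```

carry_out(
  deltas=[
    [-1,20,0,30,0,0,0],
    [-1,65,0,30,0,0,0],
    [-1,110,0,30,0,0,0],
    [-1,145,0.5,30,0,0,0],
    [-1,161,0.5,30,0,0,0],
  ],
  newtons=60,
)

```text
time_s: 2.08
eef_pos: [507.3, 6.7, 107.6]
ee_rot: [0.701, 0.082, 0.703, -0.081]
force: [0.4, 0.6, -0.1]
grip_width: 1.003
```

carry_out(
  deltas=[
    [-1,1,0,0,0,0,0],
    [0,1,0,0,0,0,0],
    [0.4,1,0,0,0,0,0],
    [0.7,1,0,0,0,0,0],
    [1,1,0,0,0,0,0],
  ],
  newtons=60,
)

```text
time_s: 2.7
eef_pos: [508.9, 5.0, 108.8]
ee_rot: [0.703, 0.082, 0.702, -0.082]
force: [1.4, -1.1, -2.3]
grip_width: 0.179
```

carry_out(
  deltas=[
    [1,0,0,0,0,0,0],
    [1,0,0,0,0,0,0],
    [1,0,0,0,0,0,0],
    [1,0,0,0,0,0,0],
    [1,0,0,0,0,0,0],
  ],
)

```text
time_s: 3.32
eef_pos: [508.9, 4.9, 108.7]
ee_rot: [0.703, 0.082, 0.702, -0.082]
force: [0.7, -1.0, 6.5]
grip_width: 0.175
```

carry_out(
  deltas=[
    [1,-8,0,0,0,0,0],
    [1,-30,0,0,0,0,0],
    [1,-65,0,0,0,0,0],
    [1,-100,0,0,0,0,0],
    [1,-126,0,0,0,0,0],
  ],
)

```text
time_s: 3.95
eef_pos: [508.4, 5.1, 235.6]
ee_rot: [0.702, 0.082, 0.702, -0.082]
force: [-0.1, -0.4, -3.7]
grip_width: 0.176
```

```bash
python3 -c "
from h import *
go([592,169.7,235],104.5)"
```

```text
pos [508.4   5.1 235.6] tool y yaw 76.7 tool axes z [ 0.97 -0.23 -0.  ] force [-0.1 -0.4 -3.7] w 0.176 t 3.95
shift [  0.6 179.4  43.4] turn [-27.8  -0.    0. ]
```

carry_out(
  deltas=[
    [1,0,10,2,-3,0,0],
    [1,0,40,8,-9,0,0],
    [1,0,75,16,-15,0,0],
    [1,0,112,25,-21,0,0],
    [1,0,146,34,-27.8,0,0],
  ],
)

```text
time_s: 4.58
eef_pos: [575.3, 141.1, 232.1]
ee_rot: [0.7, -0.091, 0.702, 0.091]
force: [0.5, -0.3, -3.0]
grip_width: 0.176
```

```bash
python3 -c "
from h import *
go([592,169.7,235],104.5)"
```

```text
pos [575.3 141.1 232.1] tool y yaw 104.8 tool axes z [ 0.97  0.26 -0.  ] force [ 0.5 -0.3 -3. ] w 0.176 t 4.58
shift [-2.9 23.3 23.5] turn [ 0.3 -0.2 -0. ]
```

carry_out(
  deltas=[
    [1,-1,6,6,0,0,0],
    [1,-2,15,15,0,0,0],
    [1,-3,23,23,0,0,0],
    [1,-3,23,23,0,0,0],
    [1,-3,23,23,0,0,0],
  ],
)

```text
time_s: 5.2
eef_pos: [591.8, 166.9, 237.2]
ee_rot: [0.701, -0.089, 0.702, 0.089]
force: [-0.0, -0.0, -3.0]
grip_width: 0.179
```

Run:
```python
from h import *
import pickle
s=ctrl.sense(); go([592,169.7,235],104.5)
W=viewer.capture('wrist'); S=viewer.capture('side'); T=viewer.capture('top')
cm=cam('wrist',s); pickle.dump((s,cm),open('w2.pkl','wb'))
for n,i in (('w2',W),('s2',S),('t2',T)): np.save(n+'.npy',i)
save('',cv2.resize(W,None,fx=1.42,fy=1.42,interpolation=cv2.INTER_CUBIC),'w2')
c,q=np.cos(np.radians(14.5)),np.sin(np.radians(14.5))
for nm,l in dict(lipfL=(-4,112,150),lipfR=(-4,-112,150),lipbL=(4,112,150),lipbR=(4,-112,150),rearL=(52,112,140),rearR=(52,-112,140)).items():
    X=(624+c*l[0]-q*l[1],178+q*l[0]+c*l[1],l[2]); print(nm,*[np.round(proj(m,X),1) for m in (cm,cam('side'),cam('top'))])
```

```text
pos [591.8 166.9 237.2] tool y yaw 104.4 tool axes z [ 0.97  0.25 -0.  ] force [-0. -0. -3.] w 0.179 t 5.2
shift [2.2 2.7 0.9] turn [-0.1 -0.   0. ]
lipfL [410.1 248.1] [230.4 139.1] [176.3 187.7]
lipfR [154.9 248.3] [306.8 167.9] [284.7 163.3]
lipbL [408.7 256.2] [233.1 138.1] [175.6 184. ]
lipbR [156.1 256.4] [309.4 166.6] [283.8 159.7]
rearL [397.1 295.5] [248.6 136.2] [172.4 163.1]
rearR [167.2 295.6] [324.4 163.4] [278.6 139.6]
```

View pics/w2.png

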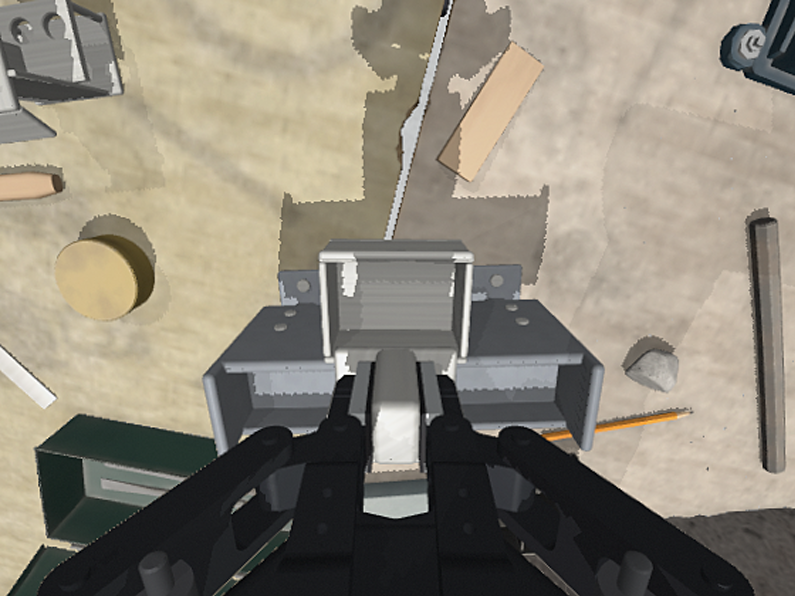

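Wrist view: the bin is upright in the grip. The lip runs across at about row 253 (full-res), stops at columns 156 and 410, against 155 and 410 predicted. Next I'll measure the lip's edges more finely.

Run:
```python
from h import *
W=np.load('w2.npy'); g=cv2.cvtColor(W,cv2.COLOR_RGB2GRAY)
for a in (165,180,195,210,345,360,375,390):
    print(a,g[242:264,a:a+8].mean(1).round().astype(int).tolist())
a=cv2.resize(W[235:275,145:235],None,fx=4.4,fy=6,interpolation=cv2.INTER_CUBIC); b=cv2.resize(W[235:275,330:420],None,fx=4.4,fy=6,interpolation=cv2.INTER_CUBIC)
S=np.load('s2.npy')[60:200,215:345]; S=cv2.resize(S,None,fx=2.5,fy=2.5,interpolation=cv2.INTER_CUBIC)
c=np.zeros((240+350,796,3),np.uint8); c[:240,:396]=a; c[:240,400:]=b; c[240:,:325]=S
T=np.load('t2.npy')[120:235,160:295]; T=cv2.resize(T,None,fx=3,fy=3,interpolation=cv2.INTER_CUBIC); c[240:240+345,340:745]=T
save('',c,'c2')
```

```text
165 [81, 82, 82, 82, 81, 82, 81, 81, 81, 81, 80, 77, 91, 121, 140, 152, 164, 164, 166, 160, 100, 53]
180 [81, 81, 81, 81, 81, 81, 81, 80, 81, 81, 80, 80, 98, 128, 145, 158, 167, 169, 164, 154, 156, 160]
195 [82, 81, 81, 81, 81, 80, 80, 80, 80, 81, 80, 84, 109, 132, 148, 163, 164, 162, 166, 157, 165, 173]
210 [81, 81, 80, 81, 82, 82, 82, 81, 81, 81, 79, 88, 118, 140, 152, 165, 167, 164, 161, 157, 170, 173]
345 [79, 79, 79, 79, 79, 78, 78, 76, 92, 121, 140, 151, 158, 160, 160, 147, 153, 171, 171, 170, 170, 170]
360 [78, 78, 78, 78, 79, 79, 77, 82, 105, 128, 142, 155, 162, 163, 153, 143, 160, 171, 170, 169, 169, 169]
375 [79, 78, 78, 79, 78, 78, 75, 89, 117, 136, 148, 159, 160, 158, 144, 147, 166, 167, 166, 166, 166, 167]
390 [77, 77, 78, 78, 78, 77, 80, 101, 127, 143, 157, 160, 165, 160, 124, 96, 95, 94, 94, 90, 89, 89]
```

View pics/c2.png

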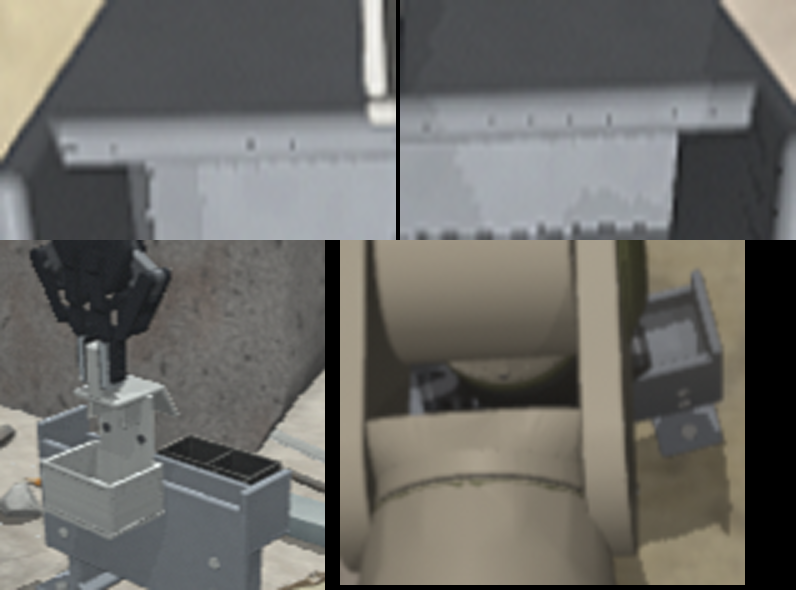

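Crops: the lip's front edge falls from row 254 (left) to 249 (right), so the rail is turned a little relative to the bin. The side view shows the bin upright in the grip. Next I'll fit the lip line, and the box rim from the same picture.

Run:
```python
from h import *
import pickle
s,cm=pickle.load(open('w2.pkl','rb')); W=np.load('w2.npy'); g=cv2.cvtColor(W,cv2.COLOR_RGB2GRAY).astype(float)
def edge(cols,r0,r1,th):
    out=[]
    for u in cols:
        p=g[r0:r1,u-2:u+3].mean(1); i=np.argmax(p>th); out.append((u,r0+i-1+(th-p[i-1])/(p[i]-p[i-1])))
    return out
F=np.array([plane(cm,u,v,150)[:2] for u,v in edge([165,175,185,195,205,215,345,355,365,375,385,395],240,262,98)])
k=np.polyfit(F[:,1],F[:,0],1); yaw=-np.degrees(np.arctan(k[0])); print('rail yaw',yaw.round(2),'res',(F[:,0]-np.polyval(k,F[:,1])).round(1))
for u,v,z,n in [(169,261.5,150,'backL'),(392,256,150,'backR'),]:
    P=plane(cm,u,v,z); print(n,P.round(1),'behind front edge',((P[0]-np.polyval(k,P[1]))*np.cos(np.radians(yaw))).round(1))
A=rot(s['ee_rot']); p=np.array(s['eef_pos'])
# lip ends: (157,257),(408.5,251) inner stop faces
a=plane(cm,157,256,150)[:2]; b=plane(cm,409.5,251,150)[:2]; print('lip ends',a.round(1),b.round(1),np.linalg.norm(a-b).round(1))
m=(a+b)/2; m[0]=np.polyval(k,m[1]); y=np.radians(yaw); C=m+4*np.array([np.cos(y),np.sin(y)]); print('rail centre',C.round(1))
print('lug target',(C-33*np.array([np.cos(y),np.sin(y)])).round(1))
# bin predicted
X,Y=A[:,2],A[:,1]
for n,l in dict(fl=(-31,40,45),fr=(-31,-40,45),ifl=(-29,38,45),bl=(31,40,45),br=(31,-40,45),brfl=(-5,25,102),brfr=(-5,-25,102)).items():
    w=p+A@np.array([0,l[1]*1.,l[0]-6])+[0,0,l[2]-108.7]; print(n,np.round(proj(cm,w),1))
c=cv2.resize(W[160:270,215:345],None,fx=5,fy=5,interpolation=cv2.INTER_CUBIC); save('',c,'c3')
```

```text
rail yaw 14.91 res [-11.2   3.    2.8   2.5   2.4   2.3   0.2   0.   -0.3  -0.4  -0.5  -0.8]
backL [658.   82.4 150. ] behind front edge 10.2
backR [603.3 272.8 150. ] behind front edge 6.3
lip ends [655.3  71.3] [594.9 286.1] 223.1
rail centre [625.7 179.7]
lug target [593.8 171.2]
fl [335. 179.]
fr [224. 179.]
ifl [332.1 181.7]
bl [330.1 256. ]
br [228.8 256. ]
brfl [324.1 246.4]
brfr [235.4 246.4]
```

View pics/c3.png

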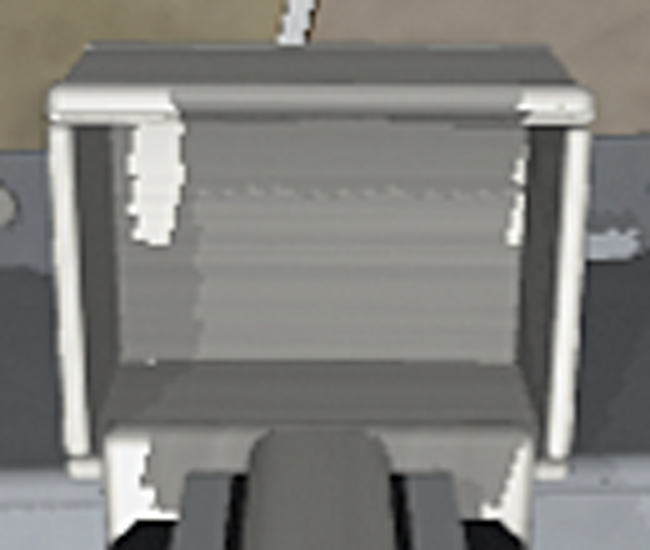

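Crop: the box rim spans full-res columns 224.6–334, its front edge at row 177.6 and level. That is within about 1 px of the prediction, so the bin sits square in the grip. The first lip point is an outlier, so I'll refit without it.

Run:
```python
from h import *
import pickle
s,cm=pickle.load(open('w2.pkl','rb')); W=np.load('w2.npy'); g=cv2.cvtColor(W,cv2.COLOR_RGB2GRAY).astype(float)
out=[]
for u in [170,180,190,200,210,345,355,365,375,385,395]:
    p=g[244:262,u-1:u+2].mean(1); i=np.argmax(p>98); out.append((u,244+i-1+(98-p[i-1])/(p[i]-p[i-1])))
F=np.array([plane(cm,u,v,150)[:2] for u,v in out])
k=np.polyfit(F[:,1],F[:,0],1); yaw=-np.degrees(np.arctan(k[0])); print('rail yaw',yaw.round(2),'res',(F[:,0]-np.polyval(k,F[:,1])).round(1))
y=np.radians(yaw); e=np.array([np.cos(y),np.sin(y)])
for u,v in [(169,261.5),(184,261),(349,257.2),(392,256)]:
    P=plane(cm,u,v,150); print('lip depth',((P[0]-np.polyval(k,P[1]))*np.cos(y)).round(1))
m=np.array([0,178.7]); m[0]=np.polyval(k,m[1]); C=m+4*e; print('rail centre',C.round(1))
T=C-33*e; print('lug target',T.round(1)); go([*T,237],90+yaw)
```

```text
rail yaw 15.95 res [ 0.   0.1 -0.1 -0.  -0.   0.   0.1 -0.1 -0.   0.1 -0.1]
lip depth 7.2
lip depth 7.0
lip depth 6.9
lip depth 6.9
rail centre [626.8 179.8]
lug target [595.1 170.7]
pos [591.8 166.9 237.4] tool y yaw 104.4 tool axes z [0.97 0.25 0.  ] force [ 0.4  0.3 -3. ] w 0.176 t 5.35
shift [0.4 2.9 4.1] turn [-1.5  0.   0. ]
```

The lip line now fits to 0.1 mm at yaw 15.95°, and the lip depth of about 7 mm agrees with the given 8. Now I'll align and come part-way down, with the tongue tip still above the lip.

carry_out(
  deltas=[
    [1,0,1.5,2,-0.8,0,0],
    [1,2,3,4.5,-1.6,0,0],
    [1,12,3,4.5,-1.6,0,0],
    [1,25,3,4.5,-1.6,0,0],
    [1,28,3,4.5,-1.6,0,0],
  ],
)

```text
time_s: 5.98
eef_pos: [595.0, 171.2, 207.6]
ee_rot: [0.699, -0.099, 0.701, 0.099]
force: [0.4, -0.2, -2.3]
grip_width: 0.174
```

Run:
```python
from h import *
go([595.4,170.8,209],105.95)
s=ctrl.sense(); cm=cam('wrist',s); W=viewer.capture('wrist'); g=cv2.cvtColor(W,cv2.COLOR_RGB2GRAY).astype(float)
import pickle; np.save('w3.npy',W); pickle.dump((s,cm),open('w3.pkl','wb'))
out=[]
for u in [150,165,180,195,210,355,370,385,400]:
    p=g[240:310,u-1:u+2].mean(1); i=np.argmax(p>98); out.append((u,240+i-1+(98-p[i-1])/(p[i]-p[i-1])))
F=np.array([plane(cm,u,v,150)[:2] for u,v in out]); print(np.round([o[1] for o in out],1))
k=np.polyfit(F[:,1],F[:,0],1); y=-np.arctan(k[0]); e=np.array([np.cos(y),np.sin(y)]);print('rail yaw',np.degrees(y).round(2),'res',(F[:,0]-np.polyval(k,F[:,1])).round(1))
p=s['eef_pos']; print('lug x in rail frame',((p[0]-np.polyval(k,p[1]))*np.cos(y)-4).round(1),'want -33')
save('',cv2.resize(W[130:320],None,fx=1.42,fy=1.42,interpolation=cv2.INTER_CUBIC),'w3')
```

```text
pos [595.  171.2 207.6] tool y yaw 106.1 tool axes z [ 0.96  0.28 -0.  ] force [ 0.4 -0.2 -2.3] w 0.174 t 5.97
shift [-1.4 -0.5  0.3] turn [ 0.1 -0.2 -0. ]
[239.3 263.9 264.  264.2 264.2 264.4 264.4 264.3 264.2]
rail yaw 13.89 res [-15.8   5.4   4.9   4.6   4.1  -0.1  -0.5  -1.   -1.5]
lug x in rail frame -30.8 want -33
```

Run:
```python
from h import *
import pickle
s,cm=pickle.load(open('w3.pkl','rb'))
F=np.array([plane(cm,u,v,150)[:2] for u,v in zip([165,180,195,210,355,370,385,400],[263.9,264.,264.2,264.2,264.4,264.4,264.3,264.2])])
k=np.polyfit(F[:,1],F[:,0],1); y=-np.arctan(k[0]);print('rail yaw',np.degrees(y).round(2),'res',(F[:,0]-np.polyval(k,F[:,1])).round(1))
p=s['eef_pos']; print('lug x in rail frame',((p[0]-np.polyval(k,p[1]))*np.cos(y)-4).round(1),'want -33')
```

```text
rail yaw 15.96 res [-0.  -0.   0.1 -0.  -0.   0.  -0.  -0. ]
lug x in rail frame -32.8 want -33
```

View pics/w3.png

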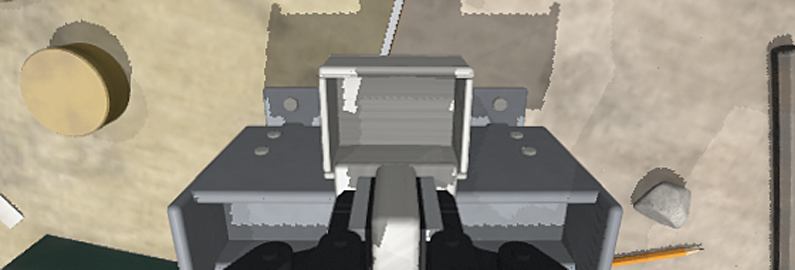

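Aligned: yaw agrees to 0.1° and the lug is at −32.8 mm (want −33). The picture shows the box just in front of the lip, centred between the stops. Lowering now.

carry_out(
  deltas=[
    [1,6,0,0,0,0,0],
    [1,14,0,0,0,0,0],
    [1,22,0,0,0,0,0],
    [1,29,0,0,0,0,0],
    [1,34,0,0,0,0,0],
  ],
)

```text
time_s: 6.65
eef_pos: [595.4, 171.3, 174.7]
ee_rot: [0.7, -0.099, 0.7, 0.099]
force: [-0.6, -0.4, -2.5]
grip_width: 0.179
```

carry_out(
  deltas=[
    [1,2,0,0,0,0,0],
    [1,4,0,0,0,0,0],
    [1,6,0,0,0,0,0],
    [1,7,0,0,0,0,0],
    [1,8,0,0,0,0,0],
  ],
)

```text
time_s: 7.28
eef_pos: [595.6, 171.3, 167.3]
ee_rot: [0.7, -0.099, 0.7, 0.099]
force: [-0.2, -0.1, -3.0]
grip_width: 0.177
```

carry_out(
  deltas=[
    [1,1,0,0,0,0,0],
    [1,2,0,0,0,0,0],
    [1,3,0,0,0,0,0],
    [1,4,0,0,0,0,0],
    [1,4,0,0,0,0,0],
  ],
)

```text
time_s: 7.9
eef_pos: [595.5, 171.3, 163.2]
ee_rot: [0.7, -0.099, 0.7, 0.099]
force: [0.0, 0.0, -3.1]
grip_width: 0.177
```

carry_out(
  deltas=[
    [1,0.4,0,0,0,0,0],
    [1,0.8,0,0,0,0,0],
    [1,1.2,0,0,0,0,0],
    [1,1.5,0,0,0,0,0],
    [1,1.5,0,0,0,0,0],
  ],
)

```text
time_s: 8.52
eef_pos: [595.5, 171.3, 162.7]
ee_rot: [0.7, -0.099, 0.7, 0.099]
force: [-4.8, -1.1, 5.4]
grip_width: 0.177
```

Contact came at TCP z 162.7, exactly the home height, with a push of about 8 N. I'll release gently in place, then rise.

carry_out(
  deltas=[
    [0.55,-0.5,0,0,0,0,0],
    [0.5,-0.5,0,0,0,0,0],
    [0.3,-0.5,0,0,0,0,0],
    [0.1,-0.5,0,0,0,0,0],
    [0,-0.5,0,0,0,0,0],
  ],
)

```text
time_s: 9.15
eef_pos: [595.5, 171.3, 162.2]
ee_rot: [0.7, -0.099, 0.7, 0.099]
force: [-0.6, 0.5, 0.5]
grip_width: 0.504
```

Run:
```python
from h import *
go([595.4,170.8,163],105.95)
S=viewer.capture('side'); np.save('s4.npy',S); W=viewer.capture('wrist')
c=np.zeros((590,800,3),np.uint8)
c[:,:400]=cv2.resize(S[80:228,220:320],(400,590),interpolation=cv2.INTER_CUBIC)
c[:400,400:]=cv2.resize(W[150:350,180:380],(400,400),interpolation=cv2.INTER_CUBIC); save('',c,'c4')
```

```text
pos [595.5 171.3 162.2] tool y yaw 106.1 tool axes z [ 0.96  0.28 -0.  ] force [-0.6  0.5  0.5] w 0.504 t 9.15
shift [-0.8 -0.5 -0.3] turn [ 0.1 -0.  -0. ]
```

View pics/c4.png

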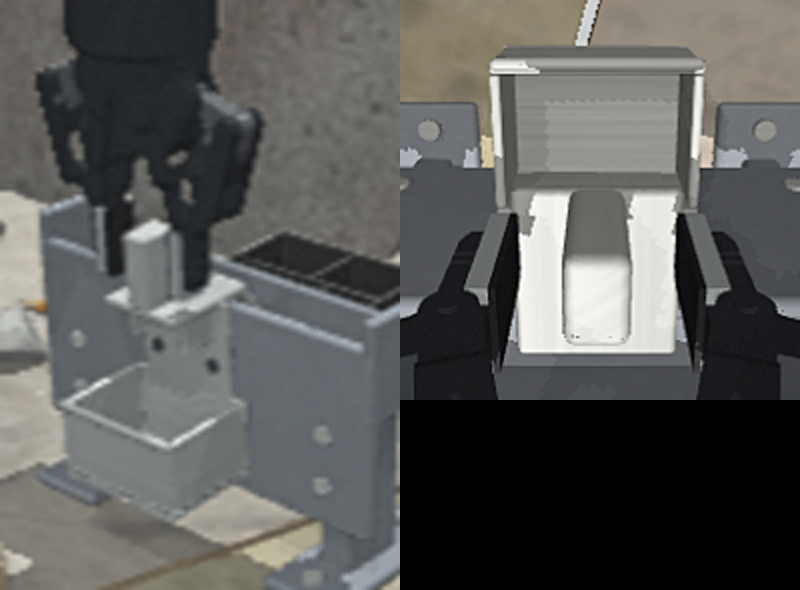

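The bin hangs on the lip upright and square, tongue inside the channel, and the fingers stand clear of the lug on both sides. Now I'll withdraw straight up.

carry_out(
  deltas=[
    [0,-5,0,0,0,0,0],
    [0,-20,0,0,0,0,0],
    [0,-50,0,0,0,0,0],
    [0,-90,0,0,0,0,0],
    [0,-120,0,0,0,0,0],
  ],
)

```text
time_s: 9.88
eef_pos: [595.6, 171.4, 285.4]
ee_rot: [0.701, -0.099, 0.699, 0.099]
force: [-0.5, -0.4, 0.5]
grip_width: 0.498
```

carry_out(
  deltas=[
    [0,0,0,-10,0,0,0],
    [0,0,0,-40,0,0,0],
    [0,0,0,-60,0,0,0],
    [0,0,0,-60,0,0,0],
    [0,0,0,-60,0,0,0],
  ],
)

```text
time_s: 10.5
eef_pos: [538.4, 154.8, 282.9]
ee_rot: [0.701, -0.099, 0.7, 0.099]
force: [0.2, 0.1, -0.1]
grip_width: 0.502
```

Run:
```python
from h import *
go([595.4,170.8,163],105.95)
s=ctrl.sense(); cm=cam('wrist',s); W=viewer.capture('wrist'); S=viewer.capture('side'); cs=cam('side')
y=np.radians(15.96); e=np.array([np.cos(y),np.sin(y)]); n=np.array([-e[1],e[0]]); C=np.array([626.7,179.8])
o=C-39*e
for nm,l in dict(lugfl=(-6,8,142),lugbr=(18,-8,142),fl=(-31,40,45),fr=(-31,-40,45),hbl=(51,25,102),hbr=(51,-25,102)).items():
    q=o+l[0]*e+l[1]*n; print(nm,np.round(proj(cm,[*q,l[2]+54]),1),np.round(proj(cs,[*q,l[2]+54]),1))
c=np.zeros((590,800,3),np.uint8)
c[:,:400]=cv2.resize(S[90:340,215:384],(400,590),interpolation=cv2.INTER_CUBIC)
c[:400,400:]=cv2.resize(W[130:330,180:380],(400,400),interpolation=cv2.INTER_CUBIC); save('',c,'c5')
```

```text
pos [538.4 154.8 282.9] tool y yaw 106.1 tool axes z [0.96 0.28 0.  ] force [ 0.2  0.1 -0.1] w 0.502 t 10.5
shift [120.   -0.4  59. ] turn [0.1 0.1 0. ]
lugfl [288.  265.6] [249.1 136.1]
lugbr [270.2 288.6] [263.1 134.5]
fl [312.9 205.4] [232.3 178.9]
fr [244.9 205.3] [259.5 190.5]
hbl [301.8 293.5] [263.1 144. ]
hbr [255.7 293.4] [280.5 150. ]
```

View pics/c5.png

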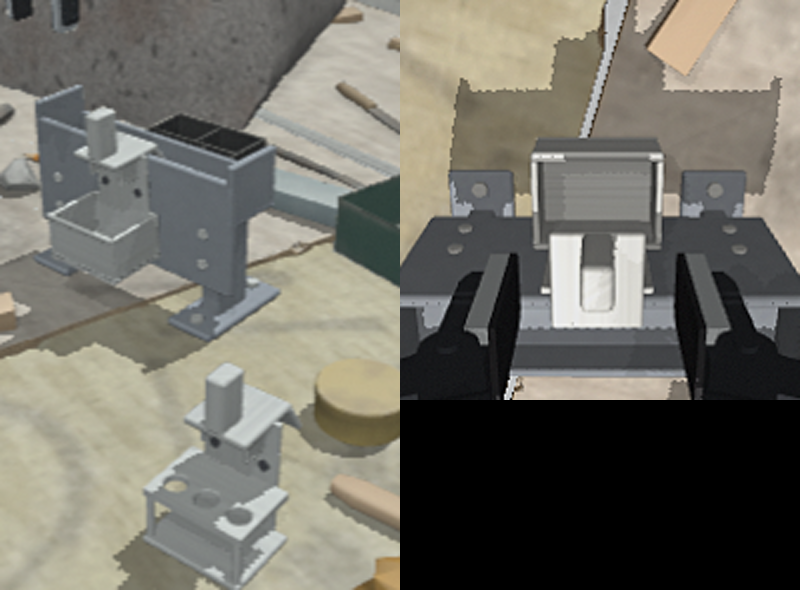

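The last view matches the fully-home prediction: box front corners at (246,206.5) and (311.5,206.5) against (245,205.4) and (313,205.3), bridge end at row 294 against 293.5. The rack stands where it was, and the robot is clear. Handing in.

```bash
python3 -c "
from h import *
print(order.finish_job()); print(ctrl.sense()['time_s'])"
```

```text
the job is handed in; nothing more can be done
None
the job is handed in; nothing more can be done
```

The bin is hanging fully home on the rail and the job is handed in, after about 10.6 s of the 40 s allowed. I gripped it by the lug and turned it square to the rail (yaw 16.0°). Then I lowered it in the grip until the bridge met the lip, let go in place and withdrew.

- **Height:** contact came at tool height 162.7 mm, exactly where the bin's origin should be at 54 mm. The highest wrist force I read was about 7 N, including a brief 4.8 N sideways that vanished on release.
- **Position:** the last wrist picture puts the box and bridge corners within 2 pixels of the fully-home position, level with the lip. Just before lowering, the lug was 0.2 mm from its target.
- **After release:** the side picture shows the bin upright with the hook over the lip, the rack still standing in its place, and the gripper clear with no force on it.
- **Disagreements:** my first rail angle, read by eye from the top camera, was 14.5°. Two wrist-camera line fits gave 15.95° and 15.96° with one stray point left out of each, so I used those.

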